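# Refill a tipping tea-light tray and tip the lights to the front end

## Task

Lay the loose tea light flat in the free middle of the tipping tray. Then press the tray's green end paddle down, firmly but gently, until the tray bears on the rubber stop underneath (its height differs from day to day, so feel for it), and keep it pressed there until all three tea lights have slid to the paddle end. Let the tray come back up to level slowly under your hand, without letting it snap, with all three tea lights lying together at the paddle end, and leave everything else where it stands.

Things in the scene. Friction and masses are not known exactly. Their poses are not given: they have to be found in the camera images.
- tray_stand: wooden stand, fixed to the worktop: base plate 230 x 100 x 12 mm, two 137 mm high uprights (94 mm over their outsides) that carry the tray's hinge. Origin on the worktop under the hinge axis; its x axis runs level along the tray towards the end AWAY from the green paddle, z up. The hinge axis is parallel to its y, 125 mm above the origin.
- tray: light-wood tray: inside 280 mm long (x -140 to +140 mm), 52 mm wide (y), walls 20 mm high and 4 mm thick, floor 5 mm thick, slippery (tea lights slide from about 0.17 to 0.25 rad of tilt). Origin on the hinge axis, middle of the floor's upper face; x along the tray away from the paddle, z up out of the floor. Two tea lights lie near its +x end; middle and paddle end are free.
- paddle (a point): middle of the upper face of the green paddle, a plate 60 mm long (along the tray), 54 mm wide, 5 mm thick beyond the tray's -x end, level with its floor; 172 mm from the hinge axis, 125 mm above the worktop when level. The tray's 20 mm high end wall is 28 mm away on the hinge side, the free edge 31 mm on the other. Press here from above with closed fingertips.
- tray_tilt (a joint): tilt of the tray, rad: 0 level, growing as the paddle goes down. A spring holds it level: pressing the paddle takes about 2 N at first, 4 N when well tilted. Let go when tilted it snaps back; coming back it should turn slower than 1.5 rad/s (0.25 m/s at the paddle). It meets the rubber stop somewhere between 0.33 and 0.47 rad.
- stop_base: foot of the stop: steel disc 30 mm across, 14 mm high, under the tray 100 mm from the hinge; origin in the middle of its underside. Carries a screw (setting varies 14 mm, not told) with a round black rubber bumper. On the rubber the force at the paddle rises about 3 N per mm; 8 to 12 N at the paddle seats the tray well (6 N is the least), over 22 N is too much.
- tea_light_1: tea light in an open metal cup with green wax, 38 mm across, 15 mm high, 20 g; origin in the middle of its underside. Lies in the tray, next to the +x end.
- tea_light_2: tea light in an open metal cup with green wax, 38 mm across, 17 mm high, 20 g; origin in the middle of its underside. Lies in the tray, beside the first, centred 66 to 71 mm from the middle of the tray.
- tea_light_3: the loose tea light, same kind, 38 mm across, 15 mm high, 20 g; origin in the middle of its underside. Lies on the bare worktop to the left of the tray.
- pepper_mill: dark wooden pepper mill, 58 mm across, 170 mm high, behind the tray; bystander; origin in the middle of its underside
- salt_shaker: glass salt shaker with a grey top, 44 mm across, 90 mm high, on the hob; bystander; origin in the middle of its underside
- tin: green and gold food tin, 57 mm across, 72 mm high, on the hob; bystander; origin in the middle of its underside
- egg_timer: white round egg timer, 61 mm across, 61 mm high, on the hob; bystander; origin in the middle of its underside
Not all that is in view belongs to the job. Leave any blue or orange look-alike of the tea_light_3 alone.

How it is judged:
By the outcome, as a careful person would: the job done as asked, in the order asked, and still so for the second after the job is handed in, with the robot touching nothing.
It also fails if it takes over 58 s, if anything falls off the work surface, if the arm or the gripper's body presses on something with over 40 N, if the wrist force passes 120 N, or if a joint passes its speed limit or range.

## Robot

A 6-joint arm with a two-finger parallel gripper is mounted at the origin on a cart in front of the work surface, level with it; the furniture and walls round the work are solid. World frame = base frame: x ahead of the robot, y to its left, z up, the work surface at z = 0. Lengths are in m, angles in rad, forces in N, time in s.
With the tool pointing down it reaches from about 0.3 to 0.75 m from the base axis. Payload 8.5 kg.
Tool frame: the origin (TCP) lies midway between the tips of the shut fingers; the grasp point (between the pads) lies arm.grip_point_offset behind it (arm.grip_point_offset is the distance from the TCP to the grasp point, in m); z points along the fingers, y is the line along which they close (so a half turn about z gives the same grasp; the last joint's range is limited). The gripper opens to 88 mm and grips with 3 to 60 N. Pads are 18 mm wide; open, the fingers measure 123 mm over their backs; the gripper's body (75 mm by 187 mm) begins 45 mm behind the grasp point.
Start: joints at [-1.453, 0.381, 1.297, -0, 1.464, -0.215], TCP at [0.18, -0.52, 0.239] pointing down, gripper open.
Joint ranges: [-3.11, 3.11], [-0.89, 2.33], [0.22, 2.48], [-1.42, 4.56], [0.17, 2.85], [-2.88, 2.88]. Speed limits (rad/s): [2.39, 2.39, 3.14, 3.14, 3.14, 3.14].

## Interface

Orientations are given as a unit quaternion [w, x, y, z].
In Python, from bench import arm gives the robot as it stands.
- The arm moves only by the tool move_arm, never from a script. Its arguments are lists of equal length, an entry for each row: "xyz": the shift along the tool's x, y, z in m, a list of three; "rotation": the turn, a rotation vector about the tool's x, y, z in degrees, a list of three. In form: {"xyz": [[tx, ty, tz], ...], "rotation": [[ax, ay, az], ...]}. A call has 1 to 12 rows; each row is the pose to reach, as a shift and turn from the pose commanded when the call began, along the tool's axes at that moment; what a row does not reach only later rows make up. A row lasts 1/12 s, in which the tool goes at most 41.7 mm and 7.16 degrees, less where a joint would pass 70% of its speed; a pose out of reach is approached as far as the arm can. A call with a gripper value outside its range is refused whole. "fingers" is the opening in per cent of the stroke, from 0 (shut) to 100 (fully open), set as the call begins (left out, the last holds). The fingers move at their own pace and stop on an object; the grip force is fixed at half the most. Time passes only in rows, so rows that repeat a pose let the fingers close. It gives the time, the measured TCP pose, the force, the opening and the grip force at its end, in the units of the state.
- arm.read_state(): the state, without advancing time (a new reading comes with each control period).
- arm.capture(name): name is "scene" or "top" or "wrist"; returns the picture (384x512x3 uint8, red, green, blue); there is no depth.
- arm.camera_params(name): a dict with "fx", "fy", "cx", "cy" (pixels), "R" (3x3) and "t" (3): a world point X has camera coordinates R X + t. Camera axes: x right, y down, z forward; pixel columns grow to the right and rows downward; lengths in m; the calibration is good to about 2 mm. A picture is of the moment at which its call begins: read the wrist's pose just before it. camera_params takes no time and is no camera call; for the wrist camera it gives the pose at the moment of the call.
- arm.hand_in(): hands the job in; it is judged then, once.
Trained networks look in the newest picture that a camera, given by its name, has taken for a name from the list of things; names that differ only in an ending like _2 or _b are one class to them, and where a whole thing is asked for, a point or a joint stands for the part that bears it (a point fixed in the world has none). Each returns a list of dicts, best first, with "confidence" (0 to 1); they miss things now and then, are a little off and sometimes report something else, mostly with a low value. They report only what shows in the picture. A call takes as long as a camera call. They do not tell look-alikes from the thing itself.
- arm.recognise(label, camera): "box" ([left, top, right, bottom] in pixels, round what is visible of it).
The state is a dict: "t": time; "joint_positions": joint angles; "dq": joint speeds; "joint_efforts": joint torques, N m; "eef_pos": TCP position; "tool_rot": TCP orientation; "force": force on the tool from outside, world axes, zero at the start; "ft_torque": the same for the moment, N m; "width": opening from 0.0 (shut) to 1.0 (fully open); "grasp_force": force on a finger pad.
Only numpy, scipy, OpenCV 4.12 (cv2) and the standard library are available. Lean on these libraries where they do the work, as an engineer would, in place of code of your own. Each camera call takes 0.05 s, during which the arm holds its last target. There are 200 camera calls.

## Working session

There is one attempt and no reset: what is moved stays moved. The work goes in short steps, Python scripts to look and compute and a tool call to move; the robot and the scene stay as the last step left them, time stands still between calls to the robot, and variables do not carry over. Pictures are saved under pics/ and viewed, at most 11 in all, crops included, and the job is handed in when it is done.

Besides the shell and the picture viewer there is one more tool, called after "Request:" as name(argument=value, ...) on one line, values as JSON. move_arm: Moves the arm, as the interface text tells. Its arguments: {"type":"object","properties":{"xyz":{"type":"array","items":{"type":"array","items":{"type":"number"}}},"rotation":{"type":"array","items":{"type":"array","items":{"type":"number"}}},"fingers":{"type":"number"}},"required":["xyz","rotation"]}

```bash
mkdir -p pics
python3 - <<'E'
from bench import arm
import cv2,numpy as np
s=arm.read_state();print({k:np.round(v,3).tolist() for k,v in s.items()},arm.grip_point_offset)
ims=[]
for c in("scene","top"):
    im=arm.capture(c);ims.append(im);p=arm.camera_params(c);print(c,p)
    for l in("tray","paddle","tray_stand","tea_light_3","stop_base","pepper_mill"):
        for d in arm.recognise(l,c):print(c,l,np.round(d["box"]).tolist(),round(d["confidence"],2))
    cv2.imwrite(f"pics/{c}0.png",cv2.resize(im[:,:,::-1],(800,600),interpolation=cv2.INTER_CUBIC))
E
```

```text
{'t': 0.0, 'joint_positions': [-1.453, 0.381, 1.298, 0.0, 1.464, -0.215], 'dq': [-0.001, 0.0, 0.001, 0.0, -0.002, 0.001], 'joint_efforts': [-0.0, -43.792, -22.456, 0.071, 0.035, -0.0], 'eef_pos': [0.18, -0.52, 0.238], 'tool_rot': [-0.001, 0.986, 0.166, 0.0], 'force': [-0.303, -0.48, 0.721], 'ft_torque': [-0.048, 0.05, -0.023], 'grasp_force': 0.0, 'width': 0.996} 0.0187
scene {'fx': 418.30882971483993, 'fy': 418.30882971483993, 'cx': 251.03199217564108, 'cy': 190.92415168478217, 'R': array([[ 0.85766139, -0.51386432,  0.01898436],
       [-0.21014603, -0.38395996, -0.89911812],
       [ 0.46931395,  0.76714941, -0.43729418]]), 't': array([-0.53603485,  0.18883202,  1.26689406])}
scene tray [216.0, 170.0, 268.0, 201.0] 0.55
scene paddle [214.0, 172.0, 269.0, 205.0] 0.56
scene tray_stand [210.0, 172.0, 269.0, 223.0] 0.57
scene tea_light_3 [213.0, 171.0, 269.0, 205.0] 0.51
scene stop_base [237.0, 205.0, 244.0, 220.0] 0.58
scene pepper_mill [266.0, 176.0, 284.0, 221.0] 0.87
top {'fx': 413.6517433285969, 'fy': 413.6517433285969, 'cx': 251.41386216441634, 'cy': 193.73476673626465, 'R': array([[ 0.02005667, -0.9997972 ,  0.00181335],
       [-0.97889253, -0.02000621, -0.2033941 ],
       [ 0.20338913,  0.00230433, -0.97909527]]), 't': array([-0.08895257,  0.55661912,  1.2347491 ])}
top tray [168.0, 185.0, 287.0, 234.0] 0.65
top paddle [167.0, 183.0, 286.0, 232.0] 0.93
top tray_stand [169.0, 182.0, 285.0, 236.0] 0.93
top tea_light_3 [135.0, 232.0, 149.0, 245.0] 0.66
top tea_light_3 [170.0, 186.0, 285.0, 233.0] 0.64
top tea_light_3 [174.0, 212.0, 187.0, 222.0] 0.44
top stop_base [389.0, 198.0, 408.0, 211.0] 0.47
top pepper_mill [257.0, 156.0, 276.0, 180.0] 0.97
```

Run:
```python
import cv2
im=cv2.imread("pics/top0.png")
c=im[210:410,180:480]
cv2.imwrite("pics/topc.png",cv2.resize(c,(800,533),interpolation=cv2.INTER_CUBIC))
```

```text
(no output)
```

View pics/top0.png

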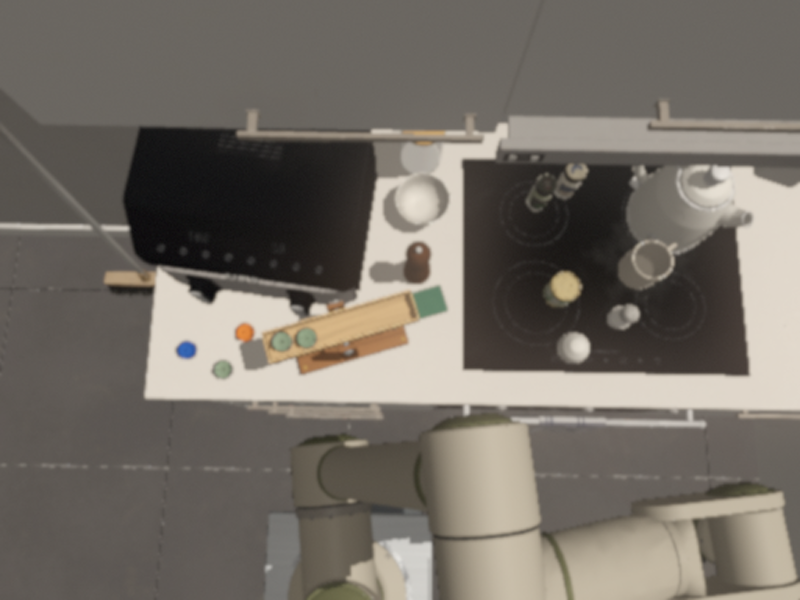

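View pics/topc.png

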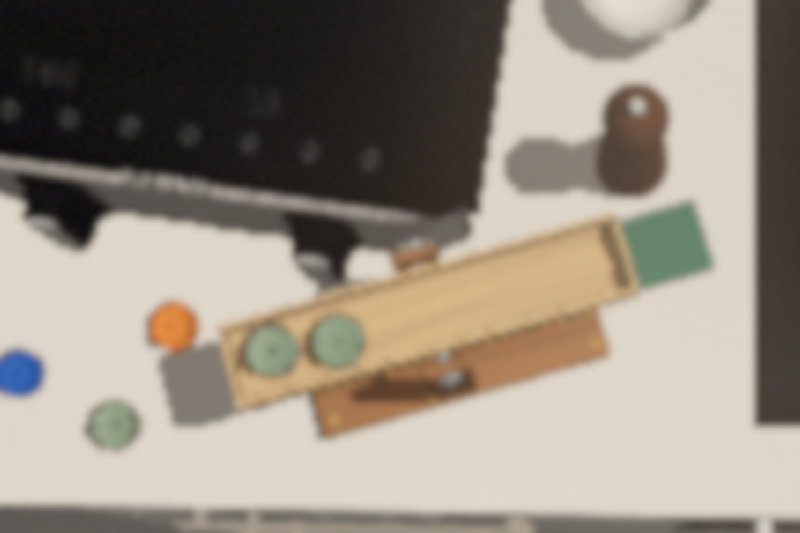

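The top view shows the green paddle at about (430,302), two tea lights in the tray at about (281,342) and (306,338), and the loose green one at (222,369). The blue and orange decoys are beside it. An oven with protruding handles stands behind the tray.

```bash
cat > h.py <<'E'
import numpy as np
from bench import arm
def ray(cam,u,v,z,p=None):
    p=p or arm.camera_params(cam);R=np.array(p["R"]);t=np.array(p["t"])
    d=R.T@np.array([(u-p["cx"])/p["fx"],(v-p["cy"])/p["fy"],1]);c=-R.T@t
    return c+d*(z-c[2])/d[2]
def proj(cam,X,p=None):
    p=p or arm.camera_params(cam);q=np.array(p["R"])@np.array(X)+p["t"]
    return np.array([p["fx"]*q[0]/q[2]+p["cx"],p["fy"]*q[1]/q[2]+p["cy"]])
E
python3 - <<'E'
from h import *
import cv2
c2o=lambda x,y:(((x+.5)/2.6667+180)*.64-.5,((y+.5)/2.6667+210)*.64-.5)
for n,x,y,z in [("tl3",113,425,.015),("orange",172,327,.015),("blue",20,373,.015),("tl1",270,350,.14),("tl2",337,341,.142),
 ("tray c-paddle far",617,217,.145),("tray c-paddle near",638,292,.145),("tray +x far",221,330,.145),("tray +x near",241,408,.145),
 ("padd a",622,222,.125),("padd b",690,203,.125),("padd c",712,268,.125),("padd d",640,288,.125),
 ("grey a",163,360,.125),("grey b",176,425,.125),("oven botR",478,213,.0),("handle tip",320,285,.1),("handle tip2",75,245,.1),("millbase",630,178,0.03)]:
    print(n,np.round(ray("top",*c2o(x,y),z),3)[:2],z)
im=cv2.imread("pics/scene0.png")[200:420,220:520]
cv2.imwrite("pics/scenec.png",cv2.resize(im,(800,587),interpolation=cv2.INTER_CUBIC))
E
```

```text
tl3 [0.424 0.265] 0.015
orange [0.5   0.226] 0.015
blue [0.462 0.339] 0.015
tl1 [0.465 0.128] 0.14
tl2 [0.472 0.081] 0.142
tray c-paddle far [ 0.564 -0.111] 0.145
tray c-paddle near [ 0.51  -0.126] 0.145
tray +x far [0.478 0.161] 0.145
tray +x near [0.424 0.144] 0.145
padd a [ 0.564 -0.115] 0.125
padd b [ 0.579 -0.163] 0.125
padd c [ 0.532 -0.179] 0.125
padd d [ 0.517 -0.128] 0.125
grey a [0.459 0.205] 0.125
grey b [0.414 0.193] 0.125
oven botR [ 0.598 -0.005] 0.0
handle tip [0.519 0.101] 0.1
handle tip2 [0.545 0.28 ] 0.1
millbase [ 0.621 -0.123] 0.03
```

View pics/scenec.png

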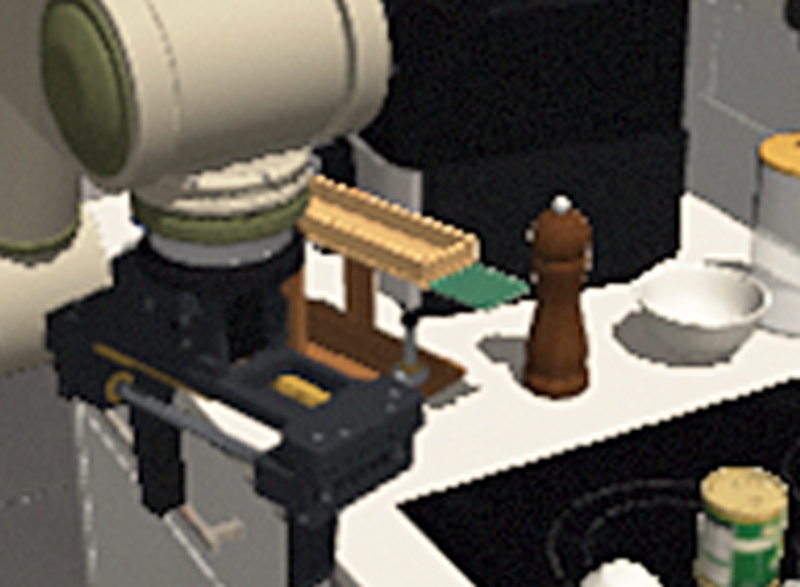

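The scene crop shows the gripper body is wide along its closing direction. A silver oven handle stands close behind the tray at about crop (390,240), and the paddle is clear. I'll find the handle's height next.

Run:
```python
from h import *
c2o=lambda x,y:(((x+.5)/2.6667+180)*.64-.5,((y+.5)/2.6667+210)*.64-.5)
for nm,pt in(("tip",(320,285)),("silver",(315,268)),("left silver",(50,230))):
  for z in(0,.05,.1,.15,.2,.25,.3):
    X=ray("top",*c2o(*pt),z);u=proj("scene",X);u=(u+.5)/.64-.5
    print(nm,np.round(X,3),"scenecrop",np.round((u-[220,200])*2.6667))
```

```text
tip [0.537 0.116 0.   ] scenecrop [314. 297.]
tip [0.528 0.109 0.05 ] scenecrop [308. 253.]
tip [0.519 0.101 0.1  ] scenecrop [301. 208.]
tip [0.51  0.094 0.15 ] scenecrop [294. 160.]
tip [0.501 0.086 0.2  ] scenecrop [287. 111.]
tip [0.492 0.079 0.25 ] scenecrop [279.  59.]
tip [0.483 0.072 0.3  ] scenecrop [272.   5.]
silver [0.551 0.121 0.   ] scenecrop [325. 292.]
silver [0.541 0.113 0.05 ] scenecrop [318. 248.]
silver [0.532 0.106 0.1  ] scenecrop [311. 203.]
silver [0.522 0.098 0.15 ] scenecrop [304. 156.]
silver [0.512 0.09  0.2  ] scenecrop [297. 107.]
silver [0.503 0.083 0.25 ] scenecrop [289.  56.]
silver [0.493 0.075 0.3  ] scenecrop [281.   2.]
left silver [0.577 0.33  0.   ] scenecrop [255. 205.]
left silver [0.566 0.315 0.05 ] scenecrop [250. 167.]
left silver [0.556 0.299 0.1  ] scenecrop [245. 128.]
left silver [0.545 0.284 0.15 ] scenecrop [240.  87.]
left silver [0.534 0.268 0.2  ] scenecrop [235.  43.]
left silver [0.524 0.253 0.25 ] scenecrop [229.  -2.]
left silver [0.513 0.237 0.3  ] scenecrop [223. -50.]
```

Request:
move_arm(xyz=[[0, 0, -0.02], [0, 0, -0.04], [0, 0, -0.06]], rotation=[[0, 0, 0], [0, 0, 0], [0, 0, 0]], fingers=75)

```text
t: 0.95
eef_pos: [0.1796, -0.5196, 0.2994]
tool_rot: [-0.0, 0.986, 0.166, 0.0]
force: [-0.8, -0.4, -0.3]
width: 0.799
grasp_force: 0.0
```

Request:
move_arm(xyz=[[0.029, -0.027, 0], [0.058, -0.054, 0], [0.086, -0.081, 0], [0.115, -0.108, 0], [0.144, -0.135, 0], [0.173, -0.163, 0], [0.201, -0.19, 0], [0.23, -0.217, 0], [0.259, -0.244, 0], [0.288, -0.271, 0], [0.316, -0.298, 0], [0.345, -0.325, 0]], rotation=[[0, 0, -4], [0, 0, -8], [0, 0, -11], [0, 0, -15], [0, 0, -19], [0, 0, -23], [0, 0, -26], [0, 0, -30], [0, 0, -34], [0, 0, -38], [0, 0, -41], [0, 0, -45]])

```text
t: 1.95
eef_pos: [0.3999, -0.098, 0.2991]
tool_rot: [0.0, 0.847, 0.531, 0.0]
force: [0.7, -1.8, 0.3]
width: 0.747
grasp_force: 0.0
```

Request:
move_arm(xyz=[[0.028, -0.0115, 0], [0.057, -0.023, 0], [0.085, -0.0345, 0], [0.113, -0.046, 0], [0.141, -0.0575, 0], [0.17, -0.069, 0], [0.198, -0.0805, 0], [0.226, -0.092, 0], [0.254, -0.1035, 0], [0.283, -0.115, 0], [0.311, -0.1265, 0], [0.339, -0.138, 0]], rotation=[[0, 0, -4], [0, 0, -8], [0, 0, -11], [0, 0, -15], [0, 0, -19], [0, 0, -23], [0, 0, -26], [0, 0, -30], [0, 0, -34], [0, 0, -38], [0, 0, -41], [0, 0, -45]])

```text
t: 2.95
eef_pos: [0.4235, 0.2669, 0.2988]
tool_rot: [0.0, 0.579, 0.815, 0.0]
force: [0.1, -0.2, -0.8]
width: 0.747
grasp_force: 0.0
```

Run:
```python
from h import *
import cv2
s=arm.read_state();print(s["eef_pos"],s["tool_rot"],s["t"])
p=arm.camera_params("wrist");im=arm.capture("wrist");print(-p["R"].T@p["t"])
for d in arm.recognise("tea_light_3","wrist"):
    b=d["box"];print(np.round(b),d["confidence"],np.round(ray("wrist",(b[0]+b[2])/2,(b[1]+b[3])/2,.012,p),4))
im2=arm.capture("scene")[110:290,130:350]
a=cv2.resize(im[:,:,::-1],(400,300));b=cv2.resize(im2[:,:,::-1],(400,327),interpolation=cv2.INTER_CUBIC)
o=np.zeros((327,800,3),np.uint8);o[:300,:400]=a;o[:,400:]=b
cv2.imwrite("pics/b.png",o)
```

```text
[0.42346203 0.26694469 0.29881185] [8.14641216e-05 5.79041518e-01 8.15298049e-01 7.64319119e-05] 2.95
[0.39812709 0.33963376 0.44578524]
[285.  99. 312. 124.] 0.92 [0.4676 0.3423 0.012 ]
[234. 273. 265. 295.] 0.83 [0.4941 0.0556 0.012 ]
[281. 181. 304. 210.] 0.79 [0.505  0.2249 0.012 ]
[228. 326. 259. 340.] 0.77 [ 0.5167 -0.0417  0.012 ]
[244. 139. 268. 165.] 0.59 [0.431  0.2689 0.012 ]
```

View pics/b.png

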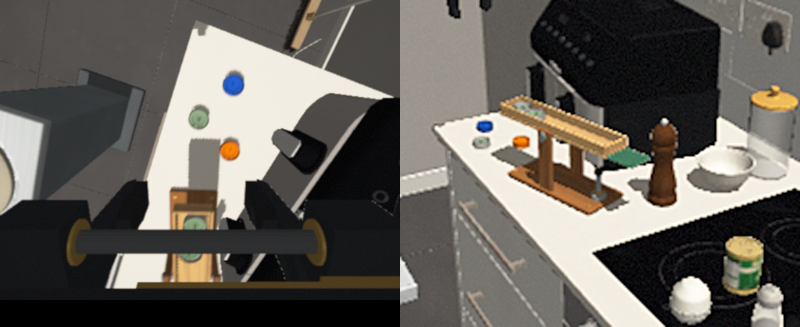

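The picture shows that the grey "plate" beyond the tray was only a shadow, so there is room to pick with the closing line along the tray. The appliance is an air fryer whose handles stick out behind the tray, so I'll triangulate them.

Run:
```python
from h import *
c2o=lambda x,y:(((x+.5)/2.6667+180)*.64-.5,((y+.5)/2.6667+210)*.64-.5)
for nm,a,b in(("L silver",(50,230),(285,143)),("L tip",(75,245),(309,172)),("R tip",(320,285),(228,225)),("R silver/bottom",(315,268),(240,260))):
  for z in(.05,.1,.15,.2,.25):
    A=ray("top",*c2o(*a),z);B=ray("wrist",b[0]*1.28,b[1]*1.28,z)
    u=(proj("scene",A)-[130,110])*1.818+[400,0]
    print(nm,np.round(A,3),np.round(B,3)[:2],"panel",np.round(u))
```

```text
L silver [0.566 0.315 0.05 ] [0.582 0.283] panel [528. 105.]
L silver [0.556 0.299 0.1  ] [0.558 0.29 ] panel [526.  88.]
L silver [0.545 0.284 0.15 ] [0.535 0.298] panel [524.  70.]
L silver [0.534 0.268 0.2  ] [0.512 0.305] panel [522.  51.]
L silver [0.524 0.253 0.25 ] [0.489 0.312] panel [519.  31.]
L tip [0.555 0.295 0.05 ] [0.646 0.248] panel [528. 109.]
L tip [0.545 0.28  0.1  ] [0.615 0.26 ] panel [525.  92.]
L tip [0.535 0.265 0.15 ] [0.584 0.271] panel [523.  74.]
L tip [0.525 0.251 0.2  ] [0.552 0.283] panel [521.  54.]
L tip [0.514 0.236 0.25 ] [0.521 0.294] panel [518.  34.]
R tip [0.528 0.109 0.05 ] [0.549 0.096] panel [554. 143.]
R tip [0.519 0.101 0.1  ] [0.53  0.126] panel [551. 123.]
R tip [0.51  0.094 0.15 ] [0.511 0.157] panel [548. 102.]
R tip [0.501 0.086 0.2  ] [0.492 0.188] panel [544.  81.]
R tip [0.492 0.079 0.25 ] [0.473 0.219] panel [541.  58.]
R silver/bottom [0.541 0.113 0.05 ] [0.603 0.025] panel [558. 141.]
R silver/bottom [0.532 0.106 0.1  ] [0.577 0.065] panel [555. 121.]
R silver/bottom [0.522 0.098 0.15 ] [0.551 0.105] panel [552. 100.]
R silver/bottom [0.512 0.09  0.2  ] [0.525 0.145] panel [549.  79.]
R silver/bottom [0.503 0.083 0.25 ] [0.499 0.184] panel [546.  57.]
```

Request:
move_arm(xyz=[[0, 0.0, 0.0], [0, 0.001, 0.02], [0, 0.001, 0.04], [0, 0.002, 0.06], [0, 0.002, 0.08], [0, 0.002, 0.1], [0, 0.003, 0.12], [0, 0.003, 0.14], [0, 0.003, 0.16], [0, 0.003, 0.18], [0, 0.003, 0.19], [0, 0.003, 0.2]], rotation=[[0, 0, 7], [0, 0, 14], [0, 0, 21], [0, 0, 28], [0, 0, 35], [0, 0, 42], [0, 0, 49], [0, 0, 56], [0, 0, 63], [0, 0, 70], [0, 0, 77], [0, 0, 84]])

```text
t: 4.1
eef_pos: [0.4265, 0.265, 0.098]
tool_rot: [0.0, 0.977, 0.213, -0.0]
force: [0.5, 0.7, -0.6]
width: 0.75
grasp_force: 0.0
```

Run:
```python
from h import *
import cv2
s=arm.read_state();print(s["eef_pos"],s["tool_rot"],s["t"])
p=arm.camera_params("wrist");im=arm.capture("wrist")
for d in arm.recognise("tea_light_3","wrist"):
    b=d["box"];print(np.round(b),d["confidence"],np.round(ray("wrist",(b[0]+b[2])/2,(b[1]+b[3])/2,.0075,p),4))
cv2.imwrite("pics/c.png",im[:,:,::-1])
```

```text
[0.42649565 0.26502497 0.09804267] [ 1.74035351e-04  9.77051212e-01  2.13003931e-01 -4.73549464e-04] 4.1
[150.  82. 206. 136.] 0.96 [0.4651 0.3434 0.0075]
[314. 104. 366. 154.] 0.61 [0.5035 0.224  0.0075]
[230. 172. 278. 216.] 0.6 [0.4275 0.2627 0.0075]
```

View pics/c.png

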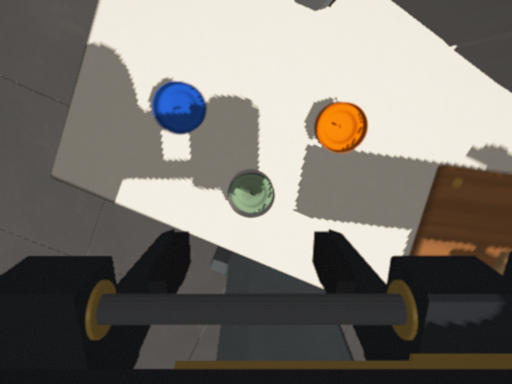

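The wrist view shows the loose green tea light at pixel (252,193), centred between the fingers. Blue and orange are well clear. Descend and grip.

Request:
move_arm(xyz=[[0, 0.002, 0.02], [0, 0.002, 0.04], [0, 0.002, 0.06], [0, 0.002, 0.075], [0, 0.002, 0.085], [0, 0.002, 0.09], [0, 0.002, 0.094], [0, 0.002, 0.094]], rotation=[[0, 0, 0], [0, 0, 0], [0, 0, 0], [0, 0, 0], [0, 0, 0], [0, 0, 0], [0, 0, 0], [0, 0, 0]])

```text
t: 4.87
eef_pos: [0.4277, 0.2642, 0.0049]
tool_rot: [0.0, 0.976, 0.218, 0.0]
force: [0.1, -0.7, -0.4]
width: 0.746
grasp_force: 0.0
```

Request:
move_arm(xyz=[[0, 0, 0], [0, 0, 0], [0, 0, 0], [0, 0, 0], [0, 0, 0], [0, 0, 0]], rotation=[[0, 0, 0], [0, 0, 0], [0, 0, 0], [0, 0, 0], [0, 0, 0], [0, 0, 0]], fingers=30)

```text
t: 5.37
eef_pos: [0.4275, 0.2645, 0.0051]
tool_rot: [0.0, 0.976, 0.217, 0.0]
force: [-0.7, -0.5, 3.5]
width: 0.421
grasp_force: 30.0
```

Request:
move_arm(xyz=[[0, 0, -0.02], [0, 0, -0.055], [0, 0, -0.095], [0, 0, -0.135], [0, 0, -0.175], [-0.004, 0.025, -0.2], [-0.011, 0.065, -0.21], [-0.018, 0.105, -0.21], [-0.025, 0.145, -0.21], [-0.032, 0.185, -0.21], [-0.039, 0.222, -0.21], [-0.043, 0.245, -0.21]], rotation=[[0, 0, 0], [0, 0, 0], [0, 0, 0], [0, 0, 0], [0, 0, 0], [0, 0, 0], [0, 0, 0], [0, 0, 0], [0, 0, 0], [0, 0, 0], [0, 0, 0], [0, 0, 0]])

```text
t: 6.37
eef_pos: [0.4927, 0.0211, 0.2147]
tool_rot: [0.0, 0.976, 0.216, -0.0]
force: [0.3, 1.0, 0.2]
width: 0.418
grasp_force: 30.0
```

Request:
move_arm(xyz=[[-0.002, 0.01, 0], [-0.003, 0.017, 0], [-0.003, 0.017, 0], [-0.003, 0.017, 0]], rotation=[[0, 0, 0], [0, 0, 0], [0, 0, 0], [0, 0, 0]])

```text
t: 6.7
eef_pos: [0.4965, 0.0086, 0.2147]
tool_rot: [-0.0, 0.976, 0.217, -0.0]
force: [0.1, -0.0, -0.3]
width: 0.419
grasp_force: 30.0
```

Run:
```python
from h import *
import cv2
s=arm.read_state();print(s["eef_pos"],s["tool_rot"],s["t"],s["width"])
p=arm.camera_params("wrist");im=arm.capture("wrist");im=np.ascontiguousarray(im[:,:,::-1])
d=np.array([-.303,.953,0]);n=np.array([-.953,-.303,0]);c=np.array([.494,.017,.145])
for a in(-.144,.144):
  for b in(-.03,.03):
    print(a,b,np.round(proj("wrist",c+a*d+b*n,p)))
for a,b in((-.03,.03),(.144,.03)),((-.03,-.03),(.144,-.03)),((.144,.03),(.144,-.03)):
  q=[tuple(int(v) for v in proj("wrist",c+k[0]*d+k[1]*n,p)) for k in(a,b)];cv2.line(im,*q,(0,0,255),1)
cv2.imwrite("pics/d.png",im)
cv2.imwrite("pics/d2.png",np.hstack([im,arm.capture("scene")[120:290,130:350,::-1].repeat(1,0)[:170,:] if 0 else im[:, :1]]))
cv2.imwrite("pics/e.png",cv2.resize(arm.capture("scene")[110:290,130:350,::-1],(660,540),interpolation=cv2.INTER_CUBIC))
```

```text
[0.49645184 0.00859264 0.21469839] [-2.11022053e-04  9.76084453e-01  2.17391542e-01 -1.18103847e-04] 6.7 0.4190287636320304
-0.144 -0.03 [435. 187.]
-0.144 0.03 [412. 257.]
0.144 -0.03 [ 44. 137.]
0.144 0.03 [ 50. 214.]
```

View pics/d.png

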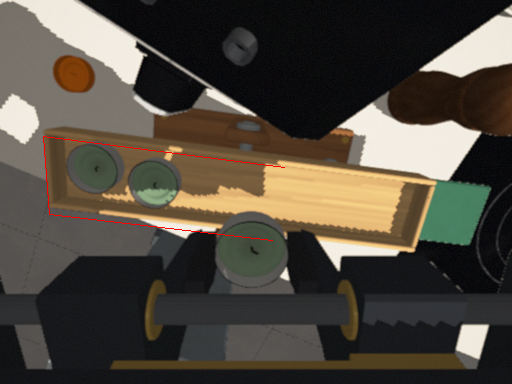

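View pics/e.png

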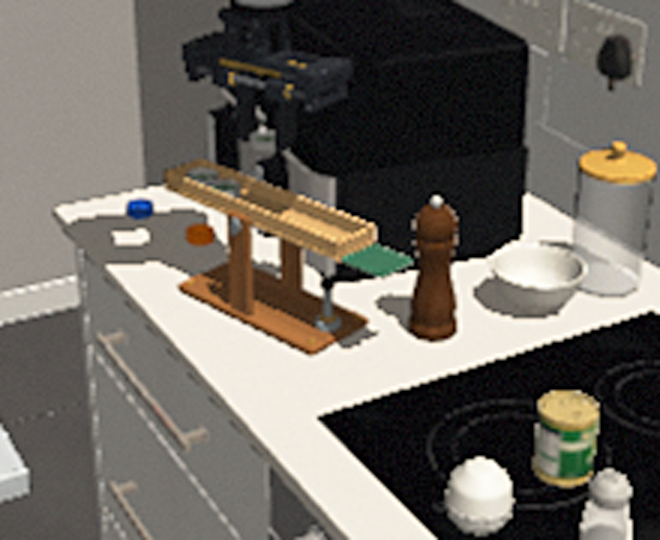

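The wrist view shows the tray about 7 px (around 5 mm) farther away than my estimate (red lines), so I'll correct for that. I'll also check clearance to the fryer's corner and handle.

Run:
```python
from h import *
for nm,u,v in(("corner",320,138),("handle tip",168,112),("handle left",135,95),("edge",230,85)):
  for z in(.1,.15,.2,.25):print(nm,np.round(ray("wrist",u,v,z),3))
for nm,u,v in(("pfar",435,180),("pnear",415,250),("xfar",46,128),("xnear",50,207)):print(nm,np.round(ray("wrist",u,v,.145),4))
for nm,u,v in(("pe1",489,186),("pe2",469,245)):print(nm,np.round(ray("wrist",u,v,.125),4))
```

```text
corner [ 0.561 -0.027  0.1  ]
corner [ 0.562 -0.014  0.15 ]
corner [ 0.563 -0.001  0.2  ]
corner [0.564 0.012 0.25 ]
handle tip [0.525 0.099 0.1  ]
handle tip [0.533 0.088 0.15 ]
handle tip [0.541 0.077 0.2  ]
handle tip [0.549 0.066 0.25 ]
handle left [0.527 0.129 0.1  ]
handle left [0.534 0.112 0.15 ]
handle left [0.542 0.096 0.2  ]
handle left [0.549 0.079 0.25 ]
edge [0.567 0.061 0.1  ]
edge [0.567 0.057 0.15 ]
edge [0.567 0.054 0.2  ]
edge [0.567 0.05  0.25 ]
pfar [ 0.5707 -0.1075  0.145 ]
pnear [ 0.5157 -0.1273  0.145 ]
xfar [0.4855 0.1638 0.145 ]
xnear [0.4277 0.1466 0.145 ]
pe1 [ 0.5856 -0.1642  0.125 ]
pe2 [ 0.5351 -0.1826  0.125 ]
```

Request:
move_arm(xyz=[[0.005, 0.004, 0.0], [0.005, 0.004, 0.015], [0.005, 0.004, 0.03], [0.005, 0.004, 0.045], [0.005, 0.004, 0.058], [0.005, 0.004, 0.068], [0.005, 0.004, 0.075], [0.005, 0.004, 0.079], [0.005, 0.004, 0.082], [0.005, 0.004, 0.083]], rotation=[[0, 0, 4], [0, 0, 4], [0, 0, 4], [0, 0, 4], [0, 0, 4], [0, 0, 4], [0, 0, 4], [0, 0, 4], [0, 0, 4], [0, 0, 4]])

```text
t: 7.63
eef_pos: [0.503, 0.0064, 0.1317]
tool_rot: [0.0, 0.983, 0.183, 0.0]
force: [-0.1, -0.5, 0.1]
width: 0.418
grasp_force: 30.0
```

Request:
move_arm(xyz=[[0, 0, 0.0005], [0, 0, 0.001], [0, 0, 0.001]], rotation=[[0, 0, 0], [0, 0, 0], [0, 0, 0]])

```text
t: 7.88
eef_pos: [0.5031, 0.0061, 0.131]
tool_rot: [0.0, 0.983, 0.183, 0.0]
force: [-0.4, 0.4, 1.4]
width: 0.419
grasp_force: 30.0
```

Request:
move_arm(xyz=[[0, 0, 0], [0, 0, 0], [0, 0, 0], [0, 0, 0], [0, 0, -0.004], [0, 0, -0.012], [0, 0, -0.03], [0, 0, -0.06], [0, 0, -0.09]], rotation=[[0, 0, 0], [0, 0, 0], [0, 0, 0], [0, 0, 0], [0, 0, 0], [0, 0, 0], [0, 0, 0], [0, 0, 0], [0, 0, 0]], fingers=53)

```text
t: 8.63
eef_pos: [0.5026, 0.0062, 0.2222]
tool_rot: [-0.0, 0.983, 0.183, -0.0]
force: [0.0, 0.7, 0.4]
width: 0.532
grasp_force: 0.0
```

Run:
```python
from h import *
import cv2
s=arm.read_state();print(s["eef_pos"],s["tool_rot"],s["t"],s["width"],s["force"])
p=arm.camera_params("wrist");im=arm.capture("wrist")
for d in arm.recognise("tea_light_3","wrist"):
    b=d["box"];print(np.round(b),d["confidence"],np.round(ray("wrist",(b[0]+b[2])/2,(b[1]+b[3])/2,.135,p),4))
cv2.imwrite("pics/f.png",im[:,:,::-1])
```

```text
[0.50256334 0.00620652 0.22223649] [-2.36809867e-04  9.83154791e-01  1.82774072e-01 -4.90018087e-04] 8.6333 0.5315262650680784 [0.04579944 0.65607313 0.40710555]
[128. 169. 181. 220.] 0.94 [0.4748 0.0798 0.135 ]
[231. 170. 279. 218.] 0.79 [0.505  0.0038 0.135 ]
[ 53.  76.  92. 112.] 0.74 [0.529  0.1577 0.135 ]
[ 67. 157. 124. 208.] 0.72 [0.4679 0.1271 0.135 ]
```

View pics/f.png

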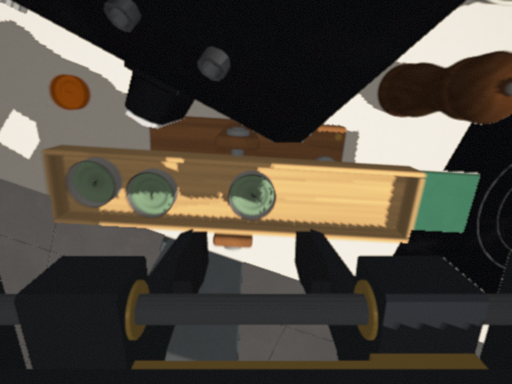

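The tea light lies flat in the middle of the tray at pixel (254,195), and both others are undisturbed. Next I'll move over the paddle with shut fingers and check the mill position.

Request:
move_arm(xyz=[[-0.002, 0.016, 0], [-0.005, 0.048, 0], [-0.008, 0.083, 0], [-0.012, 0.12, 0.01], [-0.015, 0.145, 0.03], [-0.016, 0.155, 0.05], [-0.016, 0.158, 0.06], [-0.016, 0.158, 0.06]], rotation=[[0, 0, 1], [0, 0, 2], [0, 0, 3.5], [0, 0, 3.5], [0, 0, 3.5], [0, 0, 3.5], [0, 0, 3.5], [0, 0, 3.5]], fingers=0)

```text
t: 9.4
eef_pos: [0.5439, -0.147, 0.1584]
tool_rot: [-0.001, 0.988, 0.152, -0.002]
force: [-0.3, 0.4, -0.8]
width: 0.004
grasp_force: 0.0
```

Run:
```python
from h import *
import cv2
s=arm.read_state();print(s["eef_pos"],s["tool_rot"],s["t"],s["width"],s["force"],s["joint_positions"])
p=arm.camera_params("wrist");im=arm.capture("wrist")
for l in("paddle","pepper_mill"):
  for d in arm.recognise(l,"wrist"):print(l,np.round(d["box"]),d["confidence"])
d=np.array([-.303,.953,0]);n=np.array([-.953,-.303,0]);c=np.array([.5,.019,.125])
for a,b in((-.203,.027),(-.203,-.027),(-.146,.027)):print("pred",np.round(proj("wrist",c+a*d+b*n,p)))
print("top mill near edge",ray("top",266.5,180,0))
for l in("pepper_mill",):
  arm.capture("scene")
  for e in arm.recognise(l,"scene"):b=e["box"];print(b,ray("scene",(b[0]+b[2])/2,b[3],0))
cv2.imwrite("pics/g.png",im[:,:,::-1])
```

```text
[ 0.54387811 -0.14700867  0.15844391] [-0.00146079  0.98834957  0.15218154 -0.00194063] 9.4 0.0036616118265152212 [-0.25232685  0.44439134 -0.81851523] [-4.74128167e-01  4.75031134e-01  1.38643490e+00  9.29043690e-05
  1.28498377e+00  7.91090545e-01]
paddle [  1. 167. 300. 268.] 0.88
pepper_mill [218.   3. 318. 103.] 0.71
pred [298. 247.]
pred [302. 168.]
pred [213. 247.]
top mill near edge [ 0.61733174 -0.12619721  0.        ]
[264.1, 173.5, 283.5, 221.2] [ 0.63800566 -0.13335525  0.        ]
[236.4, 203.7, 245.0, 220.3] [ 0.53985948 -0.0716661   0.        ]
```

View pics/g.png

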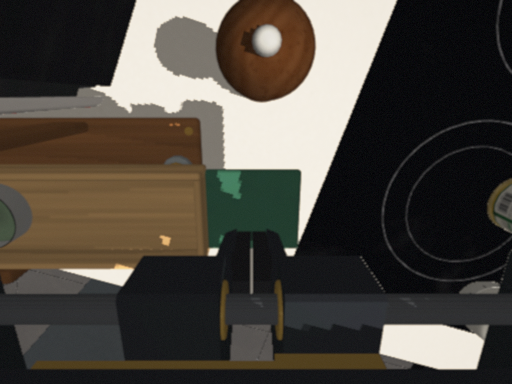

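The paddle corners match my prediction within about 2 px, and the mill is well clear. I'll press along the hinge arc with the tool turning along with the tray.

Request:
move_arm(xyz=[[0, 0, 0.015], [0, 0, 0.025], [0, 0, 0.031], [0, 0, 0.0334], [0, 0, 0.036], [0, 0, 0.0386], [0, -0.0003, 0.0437], [0, -0.0003, 0.0437]], rotation=[[0, 0, 0], [0, 0, 0], [0, 0, 0], [0, 0, 0], [0.9, 0, 0], [1.7, 0, 0], [3.4, 0, 0], [3.4, 0, 0]])

```text
t: 10.32
eef_pos: [0.5448, -0.1473, 0.1164]
tool_rot: [-0.031, 0.988, 0.152, -0.005]
force: [0.9, 0.2, 2.5]
width: 0.006
grasp_force: 0.8
```

Request:
move_arm(xyz=[[0, 0, 0.0052], [0, -0.0003, 0.0103], [0, -0.0007, 0.0155], [0, -0.0012, 0.0206], [0, -0.0019, 0.0257], [0, -0.0028, 0.0308], [0, -0.0038, 0.0359], [0, -0.0049, 0.0409], [0, -0.0049, 0.0409]], rotation=[[1.7, 0, 0], [3.4, 0, 0], [5.2, 0, 0], [6.9, 0, 0], [8.6, 0, 0], [10.3, 0, 0], [12.0, 0, 0], [13.75, 0, 0], [13.75, 0, 0]])

```text
t: 11.07
eef_pos: [0.5421, -0.1399, 0.0752]
tool_rot: [-0.149, 0.977, 0.15, -0.024]
force: [0.7, -0.9, 2.3]
width: 0.007
grasp_force: 1.3
```

Request:
move_arm(xyz=[[0, 0, 0.0015], [0, 0, 0.003], [0, -0.0001, 0.0045], [0, -0.0001, 0.006], [0, -0.0001, 0.006]], rotation=[[0.5, 0, 0], [1, 0, 0], [1.5, 0, 0], [2, 0, 0], [2, 0, 0]])

```text
t: 11.48
eef_pos: [0.5419, -0.1378, 0.0706]
tool_rot: [-0.165, 0.974, 0.151, -0.025]
force: [-0.2, -0.7, 2.4]
width: 0.005
grasp_force: 1.2
```

Request:
move_arm(xyz=[[0, 0, 0.001], [0, 0, 0.002], [0, 0, 0.002]], rotation=[[0.33, 0, 0], [0.67, 0, 0], [0.67, 0, 0]])

```text
t: 11.73
eef_pos: [0.5417, -0.1372, 0.0688]
tool_rot: [-0.171, 0.973, 0.15, -0.026]
force: [1.0, -0.6, 2.5]
width: 0.008
grasp_force: 1.2
```

Request:
move_arm(xyz=[[0, 0, 0.001], [0, 0, 0.002], [0, 0, 0.002]], rotation=[[0.33, 0, 0], [0.67, 0, 0], [0.67, 0, 0]])

```text
t: 11.98
eef_pos: [0.5415, -0.1366, 0.0669]
tool_rot: [-0.176, 0.972, 0.15, -0.027]
force: [0.2, -0.2, 2.3]
width: 0.007
grasp_force: 1.2
```

Request:
move_arm(xyz=[[0, 0, 0.001], [0, 0, 0.002], [0, 0, 0.002]], rotation=[[0.33, 0, 0], [0.67, 0, 0], [0.67, 0, 0]])

```text
t: 12.23
eef_pos: [0.5413, -0.136, 0.065]
tool_rot: [-0.182, 0.971, 0.15, -0.028]
force: [0.0, -0.1, 2.8]
width: 0.005
grasp_force: 1.2
```

Request:
move_arm(xyz=[[0, 0, 0.001], [0, 0, 0.002], [0, 0, 0.002]], rotation=[[0.33, 0, 0], [0.67, 0, 0], [0.67, 0, 0]])

```text
t: 12.48
eef_pos: [0.5411, -0.1353, 0.0631]
tool_rot: [-0.188, 0.97, 0.15, -0.029]
force: [0.4, 0.2, 3.7]
width: 0.004
grasp_force: 1.2
```

Request:
move_arm(xyz=[[0, 0, 0.001], [0, 0, 0.0015], [0, 0, 0.0015]], rotation=[[0.33, 0, 0], [0.5, 0, 0], [0.5, 0, 0]])

```text
t: 12.73
eef_pos: [0.5409, -0.1348, 0.0618]
tool_rot: [-0.192, 0.97, 0.15, -0.03]
force: [-0.1, -0.3, 3.3]
width: 0.003
grasp_force: 1.2
```

Run:
```python
from h import *
for _ in range(3):
  s=arm.read_state();print(s["force"]);arm.capture("wrist")
```

```text
[-0.11680857 -0.30254056  3.26439503]
[ 0.33295648 -0.68955685  2.28349222]
[ 0.34066262 -0.78584731  1.89405149]
```

Only noise so far, so I'll keep going.

Request:
move_arm(xyz=[[0, 0, 0.001], [0, 0, 0.002], [0, 0, 0.002]], rotation=[[0.33, 0, 0], [0.67, 0, 0], [0.67, 0, 0]])

```text
t: 13.13
eef_pos: [0.5407, -0.1341, 0.0598]
tool_rot: [-0.197, 0.968, 0.15, -0.031]
force: [-0.1, -0.1, 2.0]
width: 0.006
grasp_force: 1.3
```

Request:
move_arm(xyz=[[0, 0, 0.001], [0, 0, 0.002], [0, 0, 0.002]], rotation=[[0.33, 0, 0], [0.67, 0, 0], [0.67, 0, 0]])

```text
t: 13.38
eef_pos: [0.5406, -0.1335, 0.0584]
tool_rot: [-0.203, 0.967, 0.149, -0.031]
force: [-0.0, -1.1, 6.6]
width: 0.004
grasp_force: 3.2
```

Request:
move_arm(xyz=[[0, 0, 0.0006], [0, 0, 0.0012], [0, 0, 0.0012], [0, 0, 0.0012]], rotation=[[0.2, 0, 0], [0.4, 0, 0], [0.4, 0, 0], [0.4, 0, 0]])

```text
t: 13.72
eef_pos: [0.5405, -0.1333, 0.0577]
tool_rot: [-0.206, 0.967, 0.149, -0.032]
force: [-1.0, -3.0, 9.2]
width: 0.003
grasp_force: 4.4
```

Run:
```python
from h import *
import cv2
for _ in range(4):
  s=arm.read_state();print(s["force"],s["eef_pos"]);im=arm.capture("wrist")
for c in("wrist","top"):
  if c=="top":im2=arm.capture("top")
  for d in arm.recognise("tea_light_3",c):print(c,np.round(d["box"]),d["confidence"])
o=np.hstack([cv2.resize(im[:,:,::-1],(400,300)),cv2.resize(im2[140:260,140:300,::-1],(400,300),interpolation=cv2.INTER_CUBIC)])
cv2.imwrite("pics/i.png",o)
```

```text
[-0.9789037  -3.02803868  9.23872006] [ 0.5405203  -0.13325513  0.05774568]
[-0.39422649 -2.57848598  8.82915531] [ 0.54051247 -0.13326015  0.05775491]
[-0.7191112  -2.43408974  8.99836905] [ 0.54051096 -0.13327084  0.05777297]
[-1.09488777 -3.01677796  9.25841995] [ 0.54053381 -0.13323962  0.05778509]
wrist [110. 203. 185. 272.] 0.89
wrist [  0. 197.  48. 273.] 0.76
wrist [ 36. 211. 114. 290.] 0.72
top [150. 207. 163. 217.] 0.55
```

View pics/i.png

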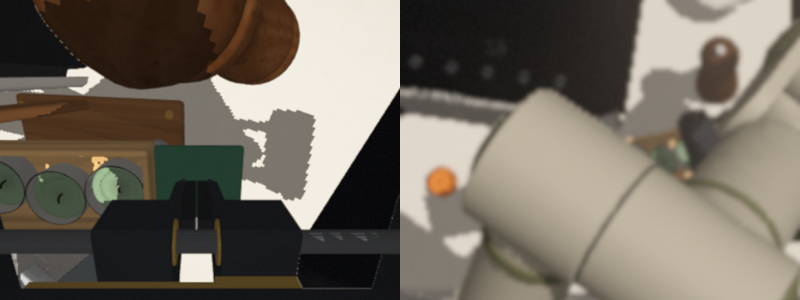

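All three tea lights lie together against the paddle-end wall at about 9.5 N, with the tray on the rubber. I'll hold briefly, then return slowly along the arc.

Request:
move_arm(xyz=[[0, 0, 0], [0, 0, 0.0001], [0, 0, 0.0002], [0, 0, 0.0002], [0, 0, 0.0002], [0, 0, 0.0002]], rotation=[[0, 0, 0], [0, 0, 0], [0, 0, 0], [0, 0, 0], [0, 0, 0], [0, 0, 0]])

```text
t: 14.57
eef_pos: [0.5405, -0.1332, 0.0576]
tool_rot: [-0.206, 0.967, 0.149, -0.031]
force: [-1.1, -3.1, 8.5]
width: 0.003
grasp_force: 4.6
```

Request:
move_arm(xyz=[[0, 0, -0.0015], [0, -0.0001, -0.005], [0, -0.0002, -0.0085], [0, -0.0005, -0.012], [0, -0.0009, -0.0155], [0, -0.0012, -0.019], [0, -0.0017, -0.0225], [0, -0.0022, -0.026], [0, -0.0028, -0.0295], [0, -0.0034, -0.033], [0, -0.0041, -0.0365], [0, -0.0049, -0.0409]], rotation=[[-0.5, 0, 0], [-1.7, 0, 0], [-2.9, 0, 0], [-4, 0, 0], [-5.2, 0, 0], [-6.4, 0, 0], [-7.5, 0, 0], [-8.7, 0, 0], [-9.9, 0, 0], [-11, 0, 0], [-12.3, 0, 0], [-13.75, 0, 0]])

```text
t: 15.57
eef_pos: [0.5439, -0.1444, 0.0965]
tool_rot: [-0.088, 0.984, 0.152, -0.014]
force: [-0.3, -0.3, 1.6]
width: 0.007
grasp_force: 0.8
```

Request:
move_arm(xyz=[[0, -0.0001, -0.0034], [0, -0.0002, -0.0068], [0, -0.0005, -0.0102], [0, -0.0008, -0.0136], [0, -0.0013, -0.017], [0, -0.0018, -0.02], [0, -0.0022, -0.023], [0, -0.0026, -0.026], [0, -0.003, -0.028], [0, -0.003, -0.0295], [0, -0.003, -0.0308], [0, -0.003, -0.0308]], rotation=[[-1.1, 0, 0], [-2.3, 0, 0], [-3.4, 0, 0], [-4.6, 0, 0], [-5.7, 0, 0], [-6.8, 0, 0], [-7.8, 0, 0], [-8.8, 0, 0], [-9.5, 0, 0], [-10, 0, 0], [-10.3, 0, 0], [-10.3, 0, 0]])

```text
t: 16.57
eef_pos: [0.5447, -0.1468, 0.1272]
tool_rot: [-0.0, 0.988, 0.153, -0.0]
force: [0.3, 0.4, 0.5]
width: 0.002
grasp_force: 0.0
```

Request:
move_arm(xyz=[[0, 0, -0.001], [0, 0, -0.002], [0, 0, -0.003], [0, 0, -0.004], [0, 0, -0.006], [0, 0, -0.01]], rotation=[[0, 0, 0], [0, 0, 0], [0, 0, 0], [0, 0, 0], [0, 0, 0], [0, 0, 0]])

```text
t: 17.07
eef_pos: [0.5446, -0.1469, 0.137]
tool_rot: [-0.0, 0.988, 0.153, -0.0]
force: [-0.1, 0.4, 0.7]
width: 0.009
grasp_force: 0.0
```

Now retreat up and towards the robot's right, then check.

Request:
move_arm(xyz=[[0, 0, -0.02], [0, 0, -0.055], [0, 0, -0.09], [0, 0.02, -0.12], [-0.02, 0.05, -0.13], [-0.05, 0.08, -0.13], [-0.075, 0.11, -0.13], [-0.1, 0.14, -0.13], [-0.12, 0.17, -0.13], [-0.13, 0.19, -0.13], [-0.13, 0.2, -0.13], [-0.13, 0.2, -0.13]], rotation=[[0, 0, 0], [0, 0, 0], [0, 0, 0], [0, 0, 0], [0, 0, 0], [0, 0, 0], [0, 0, 0], [0, 0, 0], [0, 0, 0], [0, 0, 0], [0, 0, 0], [0, 0, 0]])

```text
t: 18.07
eef_pos: [0.4807, -0.3791, 0.2667]
tool_rot: [-0.0, 0.988, 0.151, -0.0]
force: [-0.1, -0.5, -0.2]
width: 0.005
grasp_force: 0.0
```

Run:
```python
from h import *
import cv2
a=arm.capture("top")[140:260,130:290,::-1];b=arm.capture("scene")[130:250,170:330,::-1]
cv2.imwrite("pics/z.png",cv2.resize(np.hstack([a,b]),(800,300),interpolation=cv2.INTER_CUBIC))
```

```text
(no output)
```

View pics/z.png

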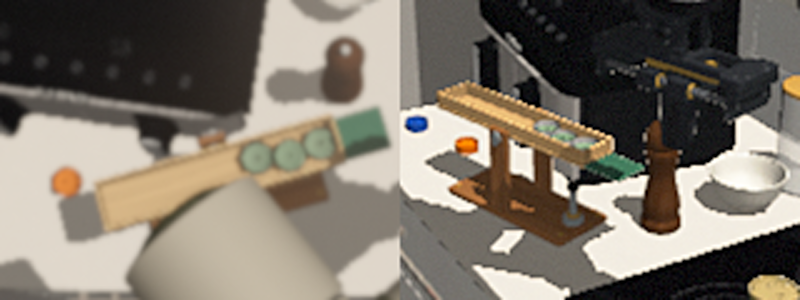

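The picture shows the tray level, with all three tea lights together at the paddle end at about (258-322,145-157). Everything else is untouched.

```bash
python3 -c "
from bench import arm
print(arm.hand_in())"
```

```text
the job is handed in; nothing more can be done
None
```

The job is done and handed in after about 18 s: all three tea lights lie together at the paddle end of the level tray, which was held on the rubber stop at about 9 N and let back up slowly. Nothing else in view had moved.

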